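# Open the lime bin and slide the tub up to it

### The job

Get the lime bin ready for picking over: with your fingertips flip its hinged lid up and over until it lies back against its stop and stays open by itself, and push the empty clear tub along the table until it stands upright, centred against the front of the bin, touching it or within a finger's breadth. Only push and nudge: do not pinch or lift anything, do not force the lid, and leave the bin and the other things where they stand.

Things in the scene. Friction and masses are not known exactly. Their poses are not given: they have to be found in the camera images.
- bin: Ingredient bin of pale frosted plastic with a clear hinged lid, limes inside and a strip of blank tape on its front. About 2.2 kg, stands loose on the table. Origin: centre of its underside, z up; its front (the side with the lip, roughly towards the robot) faces its own -x. Walls: x from -71 mm (outer face of the front wall) to +79 mm, y from -110 to +110 mm, 120 mm high, 3 mm thick. The limes reach 90 mm above the table at most.
- bin_lid (a joint): Angle of the bin's lid in rad: 0 closed and level, grows as it opens, balances at about 1.57 (upright), rests on its stop at 1.83. A light, easy-running hinge: below about 1.5 the lid falls shut by itself, beyond about 1.65 it falls open by itself onto the stop, within a second or two. The lid is a clear plate 3 mm thick that covers the bin (226 mm wide along the bin's y, from the hinge forward to 3 mm in front of the front wall), weighing 0.12 kg.
- bin_hinge (a point): Middle of the lid's hinge line, 84 mm behind the bin's centre (bin +x) and 124 mm above the table; the hinge runs along the bin's y. Axes as the bin's.
- lip (a point): Middle of the outer edge of the lid's front lip, which moves with the lid, 171 mm from the hinge. The lip is a tab 50 mm wide and 3 mm thick that stands out 16 mm in front of the bin's front wall, 121 mm (underside) above the table when the lid is closed, with free space below it.
- tub: Empty clear round deli tub, open at the top, 75 mm high, 114 mm across the rim and 90 mm at the foot (so an upright finger meets the rim first), about 50 g. Origin: centre of its underside, z up. It starts on the table a hand's length to the left or right of the space before the bin.
- salt_jar: Bystander: clear jar of salt with a tan lid, 72 mm across, 78 mm high, on the other side from the tub. Origin: centre of its underside.
- shaker: Bystander: steel shaker with a handle, 69x96 mm, 105 mm high, at the left behind. Origin: centre of its underside.
- spice_jar: Bystander: spice jar with a green cap, 46 mm across, 106 mm high, at the right behind the bin. Origin: centre of its underside.
Things that resemble listed ones, but are neither listed nor needed, are in the scene too. What is shaped like the tub but pink or red is not meant.

How it is judged (in metres and radians):
At the end, for the whole second after the job is handed in: The lid rests by itself on its stop (over 1.75 rad, still); the tub stands upright and still on the table, its middle within 25 mm of the bin's middle line and at most 17 mm of gap between its rim and the front wall; the bin within 30 mm of where it stood, standing flat (value of joint bin_lid above 1.75 rad and velocity of joint bin_lid between -0.1 and 0.1 rad/s and x of tub in the frame of bin between -0.145 and -0.11 m and y of tub in the frame of bin between -0.025 and 0.025 m and height (world z) of tub below 0.005 m and angle between tub's own z axis and vertical below 0.05 rad and linear speed of tub below 0.02 m/s and distance of bin from where it was at the start of the episode below 0.03 m and angle between bin's own z axis and vertical below 0.03 rad); the robot touches nothing.
It fails at once if the tub is lifted off the table or tipped over (height (world z) of tub above 0.02 m or angle between tub's own z axis and vertical above 0.4 rad).
It fails at once if the lid, the bin or the tub is gripped or pressed hard (over 25 N from the fingers) (contact force between the fingers and bin above 25 N or contact force between the fingers and tub above 25 N).
It fails at once if the bin is shoved or lifted (distance of bin from where it was at the start of the episode above 0.04 m or angle between bin's own z axis and vertical above 0.12 rad).
It fails at once if the salt jar, the shaker or the spice jar is shoved or knocked over (distance of any of salt_jar, shaker, spice_jar from where it was at the start of the episode above 0.02 m or angle between any of salt_jar, shaker, spice_jar's own z axis and vertical above 0.3 rad).
It also fails if it takes over 72 s, if anything falls off the work surface, if the arm or the gripper's body presses on something with over 40 N, if the wrist force passes 120 N, or if a joint passes its speed limit or range.

### The arm

A 6-joint arm with a two-finger parallel gripper is mounted at the origin on a cart in front of the work surface, level with it; the furniture and walls round the work are solid. World frame = base frame: x ahead of the robot, y to its left, z up, the work surface at z = 0. Lengths are in m, angles in degrees, forces in N, time in s.
With the tool pointing down it reaches from about 0.4 to 0.825 m from the base axis. Payload 7 kg.
Tool frame: the origin (TCP) lies midway between the tips of the shut fingers; the grasp point (between the pads) lies r.hold_point_z behind it (r.hold_point_z is the distance from the TCP to the grasp point, in m); z points along the fingers, x is the direction in which the jaws open and shut, and the axes are right-handed (so a half turn about z gives the same grasp; the last joint's range is limited). The gripper opens to 88 mm and grips with 3 to 60 N. Pads are 19 mm wide; open, the fingers measure 130 mm over their backs; the gripper's body (78 mm by 193 mm) begins 47 mm behind the grasp point.
Start: joints at [90.533, 20.546, 0.682, 0, -70.136, -16.507], TCP at [0.186, 0.649, 0.227] pointing down, gripper open.
Joint ranges: [-176.03, 176.03], [-82.01, 121.73], [-58.28, 71.71], [-173.87, 95.51], [-174.79, -0.11], [-173.66, 173.66]. Speed limits (degrees/s): [136.94, 136.94, 172.46, 180, 180, 180].

### API

Orientations are given as [roll, pitch, yaw] about the fixed x, y, z axes, in that order (R = Rz(yaw) Ry(pitch) Rx(roll)).
In Python, from plant import get_state, viewer, close_job, r gives the robot as it stands.
- The arm moves only by the tool apply_moves, never from a script. Its argument "plan" is a list of rows, each a list of 3 entries, a list of its own where there are three numbers: the closure in counts, from 0 (fully open) to 255 (shut), then the shift along the tool's x, y, z in units of 50 mm (1.0 is 50 mm), then the turn about the tool's z in units of 6 degrees (1.0 is 6 degrees). A call has 1 to 12 rows; each row shifts and turns the commanded pose from where the row before left it, along the tool's axes as they then stand; what a row does not reach is not made up. A row lasts 1/8 s, in which the tool goes at most 62.5 mm and 10.7 degrees, less where a joint would pass 70% of its speed; a pose out of reach is approached as far as the arm can. A call is refused whole if a number of a shift passes 1 or a number of a turn 1, either way. A call with a gripper value outside its range is refused whole. The fingers move at their own pace and stop on an object; "squeeze" is the grip in N (left out, the last holds). Time passes only in rows, so rows that do not move let the fingers close. It gives the time, the measured TCP pose, the force and the opening at its end, in the units of the state.
- get_state(): the state, without advancing time (a new reading comes with each control period).
- viewer.capture(name): name is "scene" or "top"; returns a dict with "frame" (384x512x3 uint8, blue, green, red), "K" (3x3 intrinsics, pixels), "R" (3x3) and "t" (3): a world point X has camera coordinates R X + t. Camera axes: x right, y down, z forward; pixel columns grow to the right and rows downward; lengths in m; the calibration is good to about 2 mm. A picture is of the moment at which its call begins. There is no depth.
- close_job(): hands the job in, once; it reports no verdict.
The state is a dict: "time_s": time; "joints": joint angles; "qd": joint speeds; "joint_torque": joint torques, N m; "tcp_pos": TCP position; "eef_rot": TCP orientation; "contact_force": force on the tool from outside, world axes, zero at the start; "moment": the same for the moment, N m; "gripper_width": finger opening in m.
Only numpy, scipy, OpenCV 4.12 (cv2) and the standard library are available. Lean on these libraries where they do the work, as an engineer would, in place of code of your own. Each camera call takes 0.05 s, during which the arm holds its last target.

## Working session

There is one attempt and no reset: what is moved stays moved. The work goes in short steps, Python scripts to look and compute and a tool call to move; the robot and the scene stay as the last step left them, time stands still between calls to the robot, and variables do not carry over. Pictures are saved under pics/ and viewed, and the job is handed in when it is done.

Besides the shell and the picture viewer there is one more tool, called after ">>>" as name([rows], argument=value, ...), one row to a line, values as JSON. apply_moves: Moves the arm, as the interface text tells. Its arguments: {"type":"object","properties":{"plan":{"type":"array","items":{"type":"array"}},"squeeze":{"type":"number"}},"required":["plan"]}

```bash
mkdir -p pics; ls
python3 - <<'E'
from plant import get_state, viewer, r
import cv2
s=get_state();print(s, r.hold_point_z)
for n in("scene","top"):
    c=viewer.capture(n);cv2.imwrite(f"pics/{n}0.png",c["frame"]);print(n,c["K"],c["R"],c["t"])
E
```

```text
pics
{'time_s': 0.0, 'joints': array([ 9.05340831e+01,  2.05909709e+01,  6.32723715e-01, -2.06618529e-02,
       -7.01370076e+01, -1.65060101e+01]), 'qd': array([ 0.00910763, -0.01074553,  0.06281468, -0.02009764, -0.02303713,
        0.04664966]), 'joint_torque': array([-2.31169741e-05, -5.82719135e+01,  2.93046659e+01,  6.99694633e+00,
        6.94145914e-03, -1.62413630e-04]), 'tcp_pos': array([0.18563546, 0.64844257, 0.22561826]), 'eef_rot': array([-1.79991557e+02, -9.68482485e-02, -1.05978971e+02]), 'contact_force': array([-0.01283747,  0.41194358,  0.49954123]), 'moment': array([-0.01093495,  0.008678  , -0.02075653]), 'gripper_width': 0.08760356584431284} 0.0188
scene [[369.19334846   0.         252.96090377]
 [  0.         369.19334846 186.13392457]
 [  0.           0.           1.        ]] [[ 0.50338449 -0.86400019  0.01037908]
 [-0.59756955 -0.35678244 -0.71806471]
 [ 0.62411112  0.35526041 -0.69589895]] [-0.15350654  0.41465456  0.75643691]
top [[423.62320911   0.         256.61973698]
 [  0.         423.62320911 190.43769887]
 [  0.           0.           1.        ]] [[-0.01839289 -0.99969267 -0.01662114]
 [-0.988948    0.02063627 -0.14681964]
 [ 0.14711752  0.01373701 -0.98902363]] [0.14078541 0.48067492 1.33974785]
```

View pics/scene0.png

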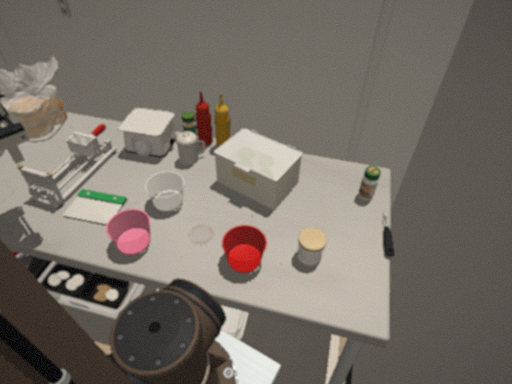

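View pics/top0.png

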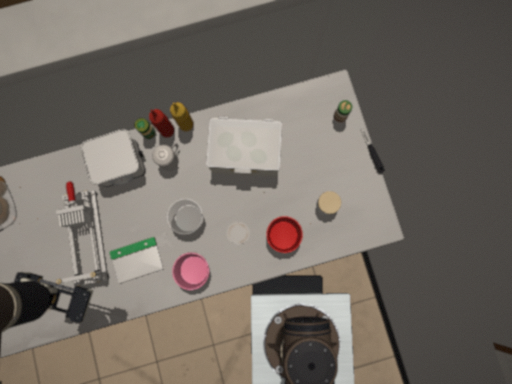

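Candidates for the tub: clear bowl at top (186,218) / scene (166,191); pink (192,271); red (284,235); a flat clear disc (237,233). The clear upright bowl fits, because pink and red are excluded and the disc is flat. I'll confirm with enlarged crops.

Run:
```python
import cv2,numpy as np
a=cv2.imread("pics/top0.png");b=cv2.imread("pics/scene0.png")
cv2.imwrite("pics/ct.png",cv2.resize(a[100:290,150:350],None,fx=4,fy=3.99/1.33/1,interpolation=cv2.INTER_CUBIC) if 0 else cv2.resize(a[105:255,150:350],None,fx=4,fy=4,interpolation=cv2.INTER_CUBIC))
cv2.imwrite("pics/cs.png",cv2.resize(b[120:270,130:330],None,fx=4,fy=4,interpolation=cv2.INTER_CUBIC))
```

```text
(no output)
```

View pics/ct.png

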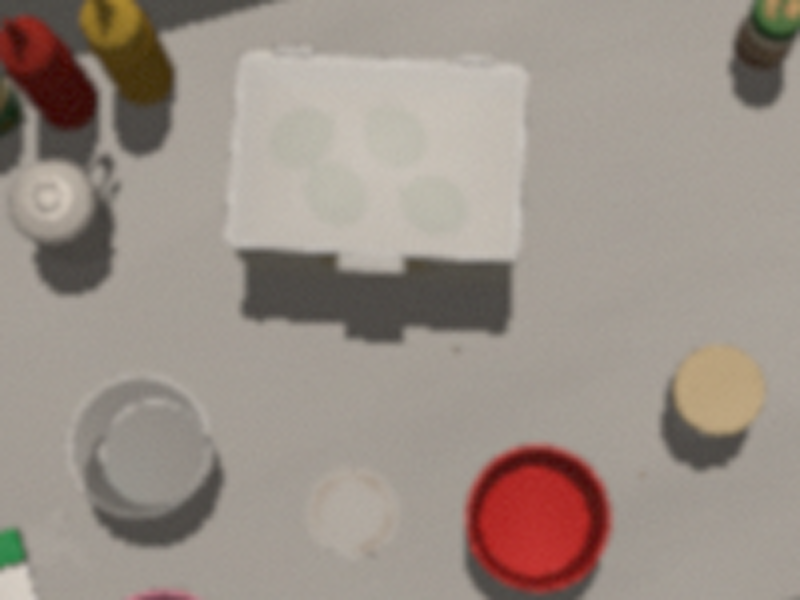

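View pics/cs.png

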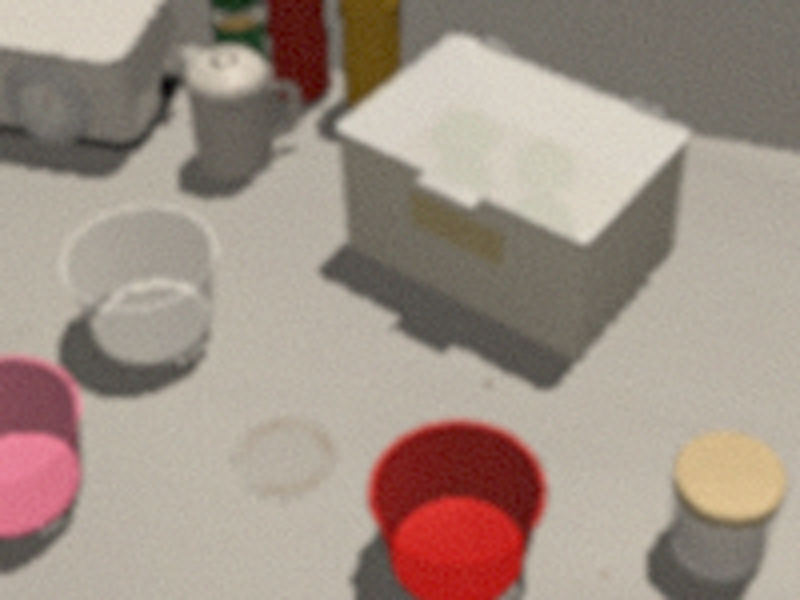

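The crops confirm it. The clear tub is at top crop (141,448) and has an open rim and a smaller foot; the pink and red ones and the flat ring are decoys. The bin lip is at top crop (371,270). Now I'll triangulate.

```bash
cat > h.py <<'E'
import numpy as np,cv2
cam={}
def setc(n,c): cam[n]=(c["K"],c["R"],c["t"])
def P(n): K,R,t=cam[n]; return K@np.c_[R,t]
def proj(n,X):
    p=P(n)@np.r_[X,1]; return p[:2]/p[2]
def onz(n,uv,z):
    K,R,t=cam[n]; d=R.T@np.linalg.solve(K,[uv[0],uv[1],1]); o=-R.T@t; return o+d*(z-o[2])/d[2]
def tri(a,b):
    X=cv2.triangulatePoints(P("top"),P("scene"),np.array(a,float),np.array(b,float)).ravel(); return X[:3]/X[3]
def ct(c): return (np.array(c)+.5)/4-.5+[150,105]
def cs(c): return (np.array(c)+.5)/4-.5+[130,120]
cam["top"]=(np.array([[423.62320911,0,256.61973698],[0,423.62320911,190.43769887],[0,0,1]]),np.array([[-0.01839289,-0.99969267,-0.01662114],[-0.988948,0.02063627,-0.14681964],[0.14711752,0.01373701,-0.98902363]]),np.array([0.14078541,0.48067492,1.33974785]))
cam["scene"]=(np.array([[369.19334846,0,252.96090377],[0,369.19334846,186.13392457],[0,0,1]]),np.array([[0.50338449,-0.86400019,0.01037908],[-0.59756955,-0.35678244,-0.71806471],[0.62411112,0.35526041,-0.69589895]]),np.array([-0.15350654,0.41465456,0.75643691]))
E
python3 - <<'E'
from h import *
from scipy.optimize import least_squares
np.set_printoptions(precision=4,suppress=True)
C={"FL":((230,247),(338,127)),"FR":((518,260),(588,240)),"BR":((526,70),(690,135)),"BL":((243,55),(455,35)),"LL":((338,270),(417,183)),"LR":((404,272),(472,207))}
loc={"FL":(-74,113),"FR":(-74,-113),"BR":(84,-113),"BL":(84,113),"LL":(-87,25),"LR":(-87,-25)}
for k,(a,b) in C.items(): print(k,tri(ct(a),cs(b)),onz("top",ct(a),.126))
def res(p):
    c,s=np.cos(p[2]),np.sin(p[2]);o=[]
    for k,(a,b) in C.items():
        x,y=np.array(loc[k])/1e3
        X=[p[0]+c*x-s*y,p[1]+s*x+c*y,p[3]]
        o+=list(proj("top",X)-ct(a))+list(proj("scene",X)-cs(b))
    return np.array(o)
f=least_squares(res,[.65,0,0,.126]);print(f.x,np.degrees(f.x[2]),np.round(f.fun,1))
print("tub rim",tri(ct((141,448)),cs((140,264))),onz("top",ct((141,448)),.075),onz("scene",cs((140,264)),.075))
print("tub foot",onz("top",ct((155,453)),.003),onz("scene",cs((152,325)),.003))
print("salt",tri(ct((718,390)),cs((730,475))))
print("red",onz("top",ct((538,518)),.075))
print("shaker",tri(ct((52,200)),cs((228,65))))
print("pink",onz("top",(192,271),.075))
E
```

```text
FL [0.5481 0.2796 0.1276] [0.5478 0.2805 0.126 ]
FR [0.5326 0.0597 0.1295] [0.5329 0.0601 0.126 ]
BR [0.6844 0.05   0.1211] [0.683 0.05  0.126]
BL [0.7023 0.2702 0.1214] [0.7004 0.2702 0.126 ]
LL [0.5292 0.1974 0.1227] [0.5281 0.1978 0.126 ]
LR [0.5255 0.1475 0.1253] [0.5255 0.1474 0.126 ]
[ 0.6138  0.166  -0.0733  0.1229] -4.199317849999961 [-1.   0.1 -1.5  0.8  0.4  0.6 -0.3  2.1  0.8 -1.7  1.7 -1.  -0.6 -1.4
 -0.3 -1.1  0.2 -0.  -0.4  0.1  0.   0.3 -0.   0.7]
tub rim [0.4004 0.3582 0.0683] [0.3993 0.3574 0.075 ] [0.396  0.3521 0.075 ]
tub foot [0.4014 0.3591 0.003 ] [0.4006 0.3585 0.003 ]
salt [ 0.436  -0.0962  0.0769]
red [0.3387 0.0479 0.075 ]
shaker [0.5947 0.4232 0.101 ]
pink [0.2311 0.3343 0.075 ]
```

>>> apply_moves([
  [255, [0, 0, 0], -0.98],
  [255, [0, 0, 0], -0.98],
  [255, [0, 0, 0], 0],
], squeeze=5)

```text
time_s: 0.48
tcp_pos: [0.1857, 0.6487, 0.2261]
eef_rot: [180.0, -0.0, -94.3]
contact_force: [0.4, 0.3, 1.0]
gripper_width: 0.0631
```

>>> apply_moves([
  [255, [0.75, -0.55, 0], 0],
  [255, [0.75, -0.55, 0], 0],
  [255, [0.75, -0.55, 0], 0],
  [255, [0.75, -0.55, 0], 0],
  [255, [0.75, -0.55, 0], 0],
  [255, [0.75, -0.55, 0], 0],
  [255, [0.75, -0.55, 0], 0],
  [255, [0.75, -0.55, 0], 0],
  [255, [0.75, -0.55, 0], 0],
  [255, [0.75, -0.55, 0], 0],
  [255, [0.75, -0.55, 0], 0],
  [255, [0.75, -0.55, 0], 0],
])

```text
time_s: 1.98
tcp_pos: [0.4823, 0.1745, 0.2267]
eef_rot: [-180.0, 0.0, -94.4]
contact_force: [0.3, 1.1, -0.2]
gripper_width: 0.0008
```

>>> apply_moves([
  [255, [0, 0, 0], 0],
  [255, [0, 0, 0], 0],
])

```text
time_s: 2.22
tcp_pos: [0.4818, 0.1757, 0.2265]
eef_rot: [180.0, -0.0, -94.4]
contact_force: [0.2, -0.4, 1.1]
gripper_width: 0.0003
```

>>> apply_moves([
  [255, [0, 0, 0.6], 0],
  [255, [0, 0, 0.6], 0],
  [255, [0, 0, 0.6], 0],
  [255, [0, 0, 0.6], 0],
  [255, [0, 0, 0], 0],
  [255, [0, 0, 0], 0],
])

```text
time_s: 2.98
tcp_pos: [0.4822, 0.1769, 0.1076]
eef_rot: [-179.9, 0.0, -94.2]
contact_force: [0.5, -0.3, 0.4]
gripper_width: 0.0002
```

```bash
cat > snap.py <<'E'
import sys,cv2
from plant import viewer,get_state
from h import *
np.set_printoptions(precision=4,suppress=True)
n=sys.argv[1]
s=get_state();print(s["tcp_pos"],s["contact_force"],s["time_s"])
out=[]
for v,(x,y,w,h) in {"top":(170,100,160,180),"scene":(110,110,200,180)}.items():
    f=viewer.capture(v)["frame"]; cv2.imwrite(f"pics/{n}_{v}.png",f)
    p=proj(v,s["tcp_pos"]); print(v,"tcp px",p,"crop x2.2",(p-[x,y])*2.2)
    out.append(cv2.resize(f[y:y+h,x:x+w],None,fx=2.2,fy=2.2,interpolation=cv2.INTER_CUBIC))
cv2.imwrite(f"pics/{n}.png",np.hstack(out)); print(out[0].shape)
E
python3 snap.py a1
```

```text
[0.4822 0.1769 0.1076] [ 0.4616 -0.3266  0.4058] 2.975
top tcp px [241.4874 187.7384] crop x2.2 [157.2723 193.0245]
scene tcp px [230.8958 181.2394] crop x2.2 [265.9708 156.7267]
(396, 352, 3)
```

View pics/a1.png

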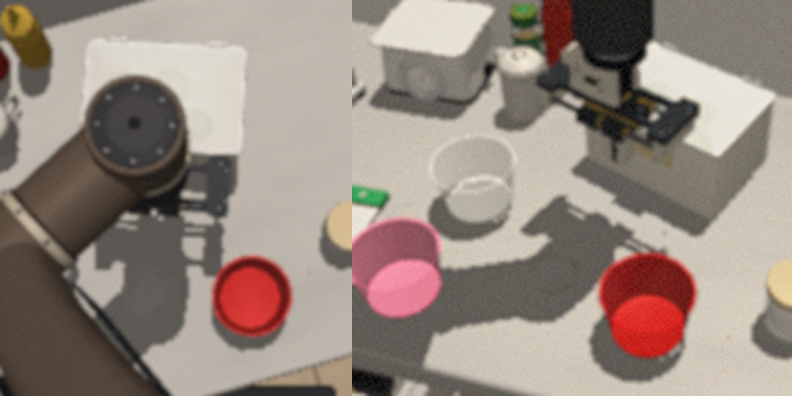

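The picture shows the shut fingers in front of the lip (scene crop about (616,155)), lined up with its middle. Approaching slowly.

>>> apply_moves([
  [255, [0, -0.2, 0.06], 0],
  [255, [0, -0.2, 0], 0],
  [255, [0, -0.06, 0], 0],
  [255, [0, 0, 0], 0],
  [255, [0, 0, 0], 0],
])

```text
time_s: 3.7
tcp_pos: [0.5046, 0.174, 0.1035]
eef_rot: [180.0, -0.0, -94.2]
contact_force: [-0.4, 1.2, -0.7]
gripper_width: 0.0004
```

>>> apply_moves([
  [255, [0, -0.04, 0], 0],
  [255, [0, -0.04, 0], 0],
  [255, [0, 0, 0], 0],
  [255, [0, 0, 0], 0],
])

```text
time_s: 4.2
tcp_pos: [0.5087, 0.1739, 0.1036]
eef_rot: [180.0, 0.0, -94.2]
contact_force: [1.0, 0.7, 0.7]
gripper_width: 0.0002
```

>>> apply_moves([
  [255, [0, -0.04, 0], 0],
  [255, [0, -0.04, 0], 0],
  [255, [0, 0, 0], 0],
  [255, [0, 0, 0], 0],
])

```text
time_s: 4.7
tcp_pos: [0.5127, 0.1736, 0.1035]
eef_rot: [180.0, -0.0, -94.2]
contact_force: [-1.1, 0.5, -0.2]
gripper_width: 0.0005
```

>>> apply_moves([
  [255, [0, -0.03, 0], 0],
  [255, [0, 0, 0], 0],
  [255, [0, 0, 0], 0],
])

```text
time_s: 5.08
tcp_pos: [0.5142, 0.1735, 0.1036]
eef_rot: [180.0, -0.0, -94.2]
contact_force: [-0.8, 0.5, 0.2]
gripper_width: 0.0003
```

>>> apply_moves([
  [255, [0, -0.03, 0], 0],
  [255, [0, 0, 0], 0],
  [255, [0, 0, 0], 0],
])

```text
time_s: 5.45
tcp_pos: [0.5157, 0.1734, 0.1036]
eef_rot: [180.0, -0.0, -94.2]
contact_force: [0.4, 0.1, 0.6]
gripper_width: 0.0004
```

>>> apply_moves([
  [255, [0, -0.03, 0], 0],
  [255, [0, 0, 0], 0],
  [255, [0, 0, 0], 0],
])

```text
time_s: 5.82
tcp_pos: [0.5172, 0.1733, 0.1035]
eef_rot: [180.0, -0.0, -94.2]
contact_force: [-0.2, -0.1, -0.3]
gripper_width: 0.0006
```

>>> apply_moves([
  [255, [0, -0.02, 0], 0],
  [255, [0, 0, 0], 0],
  [255, [0, 0, 0], 0],
])

```text
time_s: 6.2
tcp_pos: [0.5178, 0.1731, 0.1034]
eef_rot: [180.0, -0.0, -94.2]
contact_force: [-4.9, 1.4, 1.7]
gripper_width: 0.0003
```

>>> apply_moves([
  [255, [0, -0.02, 0], 0],
  [255, [0, 0, 0], 0],
  [255, [0, 0, 0], 0],
])

```text
time_s: 6.58
tcp_pos: [0.5179, 0.1731, 0.1034]
eef_rot: [179.9, -0.0, -94.2]
contact_force: [-8.8, 3.1, 4.3]
gripper_width: 0.0008
```

>>> apply_moves([
  [255, [0, -0.02, 0], 0],
  [255, [0, 0, 0], 0],
  [255, [0, 0, 0], 0],
])

```text
time_s: 6.95
tcp_pos: [0.5179, 0.173, 0.1033]
eef_rot: [179.8, -0.0, -94.2]
contact_force: [-12.5, 4.2, 8.2]
gripper_width: -0.0
```

>>> apply_moves([
  [255, [0, 0.02, -0.04], 0],
  [255, [0, 0, -0.04], 0],
  [255, [0, 0, 0], 0],
])

```text
time_s: 7.32
tcp_pos: [0.5178, 0.1731, 0.1069]
eef_rot: [179.9, -0.0, -94.2]
contact_force: [-6.0, 1.8, -1.6]
gripper_width: 0.0003
```

>>> apply_moves([
  [255, [0, 0, -0.06], 0],
  [255, [0, 0, -0.06], 0],
  [255, [0, 0, 0], 0],
])

```text
time_s: 7.7
tcp_pos: [0.5179, 0.173, 0.113]
eef_rot: [179.9, -0.0, -94.2]
contact_force: [-5.3, 3.7, -0.8]
gripper_width: 0.0004
```

```bash
python3 snap.py a2
```

```text
[0.5179 0.173  0.113 ] [-5.3422  3.7399 -0.7675] 7.7
top tcp px [242.4792 175.9897] crop x2.2 [159.4542 167.1774]
scene tcp px [238.6718 173.021 ] crop x2.2 [283.078  138.6463]
(396, 352, 3)
```

View pics/a2.png

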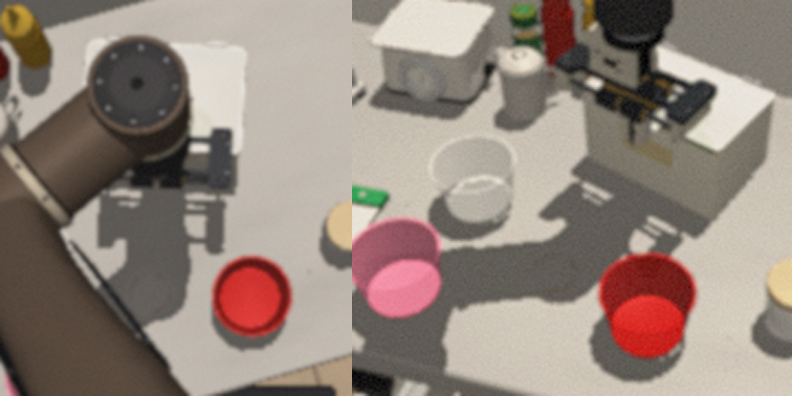

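The lid has lifted off the front wall (gap at scene crop (700,150)), so friction is carrying it. Following the arc.

>>> apply_moves([
  [255, [0, -0.005, -0.06], 0],
  [255, [0, -0.005, -0.06], 0],
  [255, [0, -0.005, -0.06], 0],
  [255, [0, 0, 0], 0],
])

```text
time_s: 8.3
tcp_pos: [0.5186, 0.173, 0.122]
eef_rot: [179.9, -0.0, -94.2]
contact_force: [-6.4, 2.5, -0.1]
gripper_width: -0.0
```

>>> apply_moves([
  [255, [0, -0.01, -0.08], 0],
  [255, [0, -0.012, -0.08], 0],
  [255, [0, -0.014, -0.08], 0],
  [255, [0, 0, 0], 0],
])

```text
time_s: 8.8
tcp_pos: [0.5202, 0.1729, 0.134]
eef_rot: [179.8, -0.0, -94.2]
contact_force: [-7.2, 3.7, 1.2]
gripper_width: 0.0003
```

>>> apply_moves([
  [255, [0, -0.02, -0.1], 0],
  [255, [0, -0.022, -0.1], 0],
  [255, [0, -0.026, -0.1], 0],
  [255, [0, 0, 0], 0],
])

```text
time_s: 9.3
tcp_pos: [0.5235, 0.1726, 0.1491]
eef_rot: [179.8, -0.0, -94.2]
contact_force: [-8.6, 3.1, 1.3]
gripper_width: 0.0003
```

```bash
python3 snap.py a3
```

```text
[0.5235 0.1726 0.1491] [-8.5909  3.1206  1.3101] 9.3
top tcp px [241.9955 171.9991] crop x2.2 [158.3901 158.3981]
scene tcp px [239.6211 162.4202] crop x2.2 [285.1664 115.3244]
(396, 352, 3)
```

View pics/a3.png

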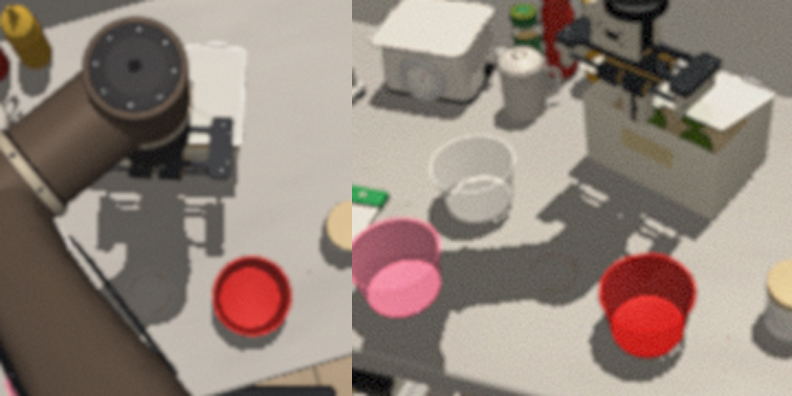

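>>> apply_moves([
  [255, [0, -0.028, -0.1], 0],
  [255, [0, -0.032, -0.1], 0],
  [255, [0, -0.036, -0.1], 0],
  [255, [0, -0.04, -0.1], 0],
  [255, [0, -0.045, -0.1], 0],
  [255, [0, 0, 0], 0],
])

```text
time_s: 10.15
tcp_pos: [0.5324, 0.1719, 0.1744]
eef_rot: [179.8, -0.0, -94.2]
contact_force: [-11.3, 3.3, 3.5]
gripper_width: 0.0003
```

>>> apply_moves([
  [255, [0, -0.05, -0.1], 0],
  [255, [0, -0.06, -0.1], 0],
  [255, [0, -0.065, -0.1], 0],
  [255, [0, -0.07, -0.1], 0],
  [255, [0, -0.075, -0.1], 0],
  [255, [0, 0, 0], 0],
])

```text
time_s: 10.9
tcp_pos: [0.5487, 0.1707, 0.1999]
eef_rot: [179.9, -0.0, -94.2]
contact_force: [-11.2, 2.3, 6.2]
gripper_width: 0.0006
```

>>> apply_moves([
  [255, [0, -0.05, -0.12], 0],
  [255, [0, -0.07, -0.12], 0],
  [255, [0, -0.09, -0.12], 0],
  [255, [0, -0.1, -0.12], 0],
  [255, [0, -0.11, -0.11], 0],
  [255, [0, -0.12, -0.1], 0],
  [255, [0, 0, 0], 0],
])

```text
time_s: 11.78
tcp_pos: [0.5778, 0.1689, 0.2343]
eef_rot: [-180.0, 0.0, -94.2]
contact_force: [-1.8, 0.2, 0.5]
gripper_width: 0.0005
```

```bash
python3 snap.py a4
```

```text
[0.5778 0.1689 0.2343] [-1.7994  0.1791  0.5031] 11.775
top tcp px [241.5428 147.3361] crop x2.2 [157.3941 104.1394]
scene tcp px [250.729  128.2117] crop x2.2 [309.6038  40.0657]
(396, 352, 3)
```

View pics/a4.png

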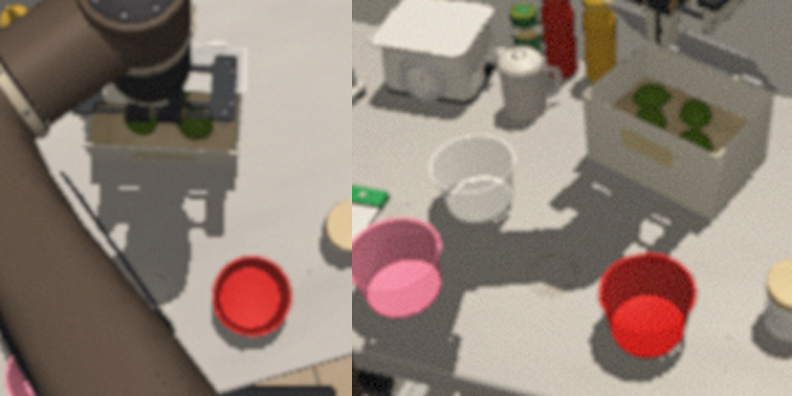

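>>> apply_moves([
  [255, [0, -0.14, -0.08], 0],
  [255, [0, -0.14, -0.08], 0],
  [255, [0, -0.14, -0.08], 0],
  [255, [0, -0.14, -0.06], 0],
  [255, [0, -0.14, -0.05], 0],
  [255, [0, -0.14, -0.05], 0],
  [255, [0, -0.14, -0.04], 0],
  [255, [0, 0, 0], 0],
])

```text
time_s: 12.88
tcp_pos: [0.6264, 0.1652, 0.2559]
eef_rot: [180.0, -0.0, -94.2]
contact_force: [-0.1, 0.3, 0.3]
gripper_width: 0.0005
```

>>> apply_moves([
  [255, [0, -0.14, -0.02], 0],
  [255, [0, -0.14, -0.02], 0],
  [255, [0, -0.14, 0], 0],
  [255, [0, -0.14, 0], 0],
  [255, [0, -0.14, 0], 0],
  [255, [0, -0.14, 0], 0],
  [255, [0, -0.14, 0], 0],
  [255, [0, 0, 0], 0],
])

```text
time_s: 13.88
tcp_pos: [0.6752, 0.1615, 0.2577]
eef_rot: [180.0, -0.0, -94.2]
contact_force: [-0.1, -1.0, -0.2]
gripper_width: 0.0009
```

```bash
python3 snap.py a5
```

```text
[0.6752 0.1615 0.2577] [-0.1478 -0.9776 -0.1953] 13.875
top tcp px [243.2653 111.3252] crop x2.2 [161.1838  24.9154]
scene tcp px [270.2655 105.1929] crop x2.2 [352.5842 -10.5757]
(396, 352, 3)
```

View pics/a5.png

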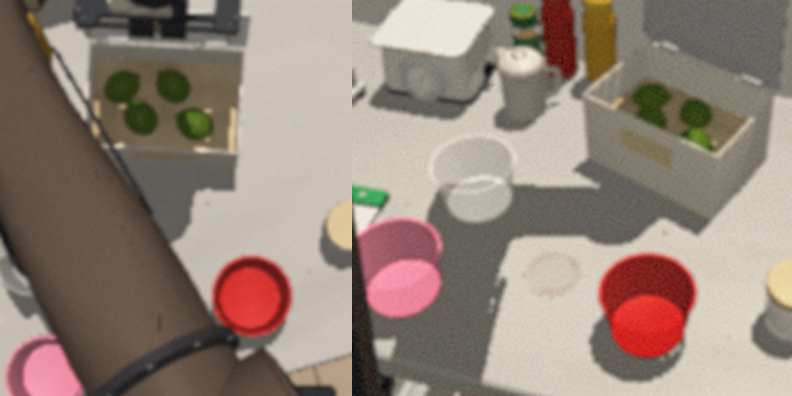

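The lid stands near upright. Pushing it past the balance point.

>>> apply_moves([
  [255, [0, -0.1, 0], 0],
  [255, [0, -0.1, 0], 0],
  [255, [0, -0.1, 0], 0],
  [255, [0, -0.1, 0], 0],
  [255, [0, -0.1, 0], 0],
  [255, [0, -0.1, 0], 0],
  [255, [0, 0, 0], 0],
  [255, [0, 0, 0], 0],
  [255, [0, 0, 0], 0],
  [255, [0, 0, 0], 0],
  [255, [0, 0, 0], 0],
  [255, [0, 0, 0], 0],
])

```text
time_s: 15.48
tcp_pos: [0.7047, 0.1595, 0.2581]
eef_rot: [-180.0, 0.0, -94.2]
contact_force: [-0.0, -0.2, -0.3]
gripper_width: 0.0003
```

Run:
```python
import cv2
from plant import viewer
f=viewer.capture("scene")["frame"]
cv2.imwrite("pics/a6.png",cv2.resize(f[0:230,150:420],None,fx=2.6,fy=2.6,interpolation=cv2.INTER_CUBIC))
```

```text
(no output)
```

View pics/a6.png

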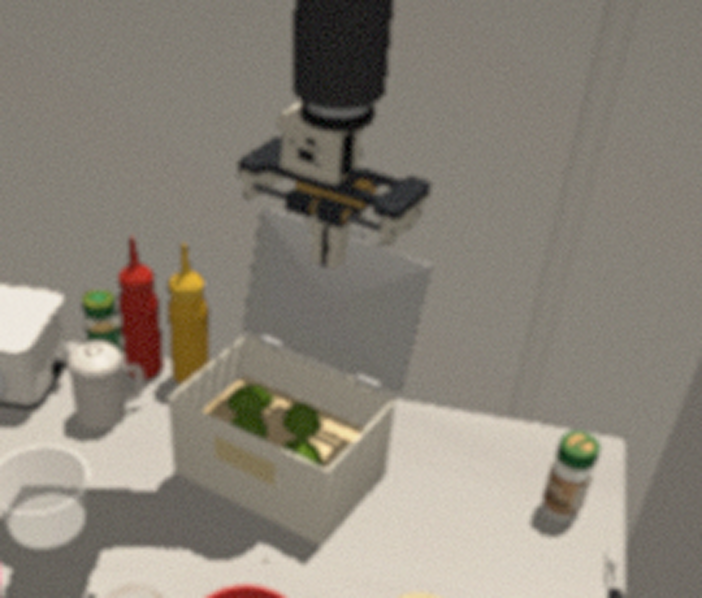

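The lid leans back past upright and the finger reads 0 N. Retreating to check the lid.

>>> apply_moves([
  [255, [0, 0.3, 0], 0],
  [255, [0, 0.8, 0], 0],
  [255, [0, 0.8, -0.2], 0],
  [255, [0, 0.8, -0.2], 0],
  [255, [0, 0.8, 0], 0],
  [255, [-0.8, 0.5, 0], 0],
  [255, [-0.8, 0, 0], 0],
  [255, [-0.8, 0, 0], 0],
  [255, [-0.8, 0, 0], 0],
  [255, [0, 0, 0], 0],
])

```text
time_s: 16.77
tcp_pos: [0.5161, 0.3358, 0.2774]
eef_rot: [180.0, -0.0, -94.1]
contact_force: [-0.3, -0.7, -0.2]
gripper_width: 0.0004
```

Run:
```python
import cv2
from plant import viewer,get_state
from h import *
np.set_printoptions(precision=4,suppress=True)
s=get_state();print(s["tcp_pos"],s["joints"])
for v in("scene","top"):
    f=viewer.capture(v)["frame"].copy(); cv2.imwrite(f"pics/b1_{v}.png",f)
    x0,y0=(150,60) if v=="scene" else (140,30)
    g=cv2.resize(f[y0:y0+200,x0:x0+250],None,fx=3,fy=3,interpolation=cv2.INTER_CUBIC)
    c,sn=np.cos(-.0733),np.sin(-.0733)
    W=lambda x,y,z:[.6138+c*x-sn*y,.166+sn*x+c*y,z]
    for th,col in((1.6,(0,0,255)),(1.83,(0,255,0))):
        for y in(-.113,.113):
            X=W(.084-.158*np.cos(th),y,.124+.158*np.sin(th)); p=(proj(v,X)-[x0,y0]+.5)*3
            cv2.circle(g,tuple(int(q) for q in p),4,col,1)
    for y in(-.11,.11):
      for z in(0,.12):
        p=(proj(v,W(-.071,y,z))-[x0,y0]+.5)*3; cv2.circle(g,tuple(int(q) for q in p),4,(255,0,0),1)
    cv2.imwrite(f"pics/b1{v}.png",g)
```

```text
[0.5161 0.3358 0.2774] [ 51.1881  13.4499  -2.6352  -0.0126 -73.9475  34.7358]
```

View pics/b1scene.png

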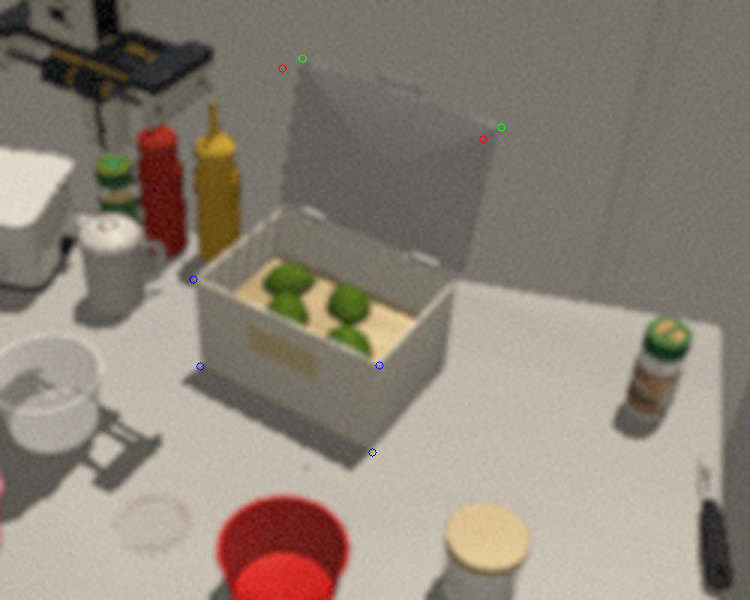

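View pics/b1top.png

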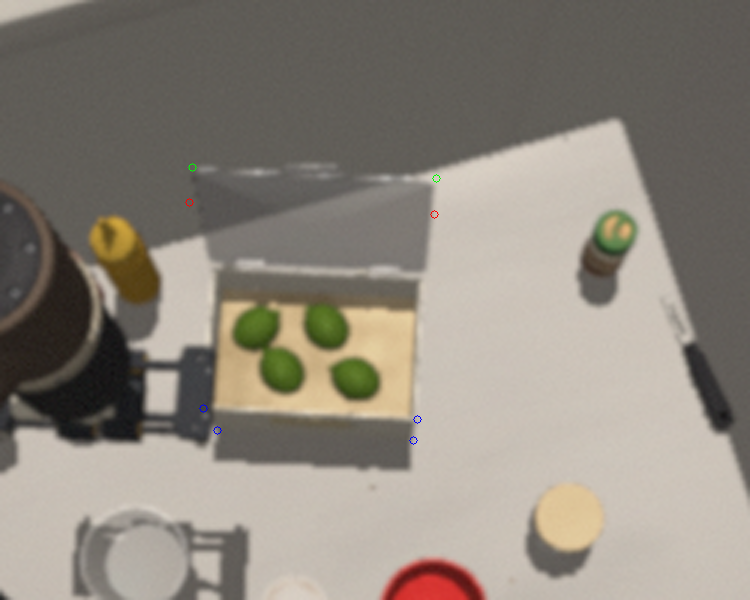

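The lid's top corners match the 1.83 rad prediction in both views (scene crop (302,62) and (500,128); top crop (192,168) and (435,178)), so it rests on its stop. Next is the tub: turn, open the fingers partway as a cradle, and go behind it.

>>> apply_moves([
  [96, [0, 0, 0], 0.98],
  [96, [0, 0, 0], 0.98],
  [96, [0, 0, 0], 0.98],
  [96, [0, 0, 0], 0.98],
  [96, [0, 0, 0], 0.98],
  [96, [0, 0, 0], 0.98],
  [96, [0, 0, 0], 0.98],
  [96, [0, 0, 0], 0.98],
  [96, [0, 0, 0], 0.98],
  [96, [0, 0, 0], 0.98],
  [96, [0, 0, 0], 0.98],
  [96, [0, 0, 0], 0.96],
])

```text
time_s: 18.38
tcp_pos: [0.5168, 0.3324, 0.2786]
eef_rot: [180.0, 0.0, -164.9]
contact_force: [-1.1, 0.2, -0.2]
gripper_width: 0.0546
```

```bash
cat > d.py <<'E'
import sys
from plant import get_state
import numpy as np
from scipy.spatial.transform import Rotation as Ro
s=get_state();t=np.array([float(a) for a in sys.argv[1:4]])
R=Ro.from_euler("xyz",s["eef_rot"],degrees=True)
print(s["tcp_pos"].round(4),s["eef_rot"].round(1),s["gripper_width"],"units",(R.inv().apply(t-s["tcp_pos"])/.05).round(3))
E
python3 d.py 0.373 0.456 0.2774
python3 - <<'E'
from h import *
import sys
f=cv2.imread("pics/b1_top.png")
E
```

```text
[0.5168 0.3324 0.2786] [ 180.     0.  -164.9] 0.05457359815549478 units [2.133 3.135 0.024]
```

>>> apply_moves([
  [96, [0.427, 0.627, 0], 0],
  [96, [0.427, 0.627, 0], 0],
  [96, [0.427, 0.627, 0], 0],
  [96, [0.427, 0.627, 0], 0],
  [96, [0.427, 0.627, 0], 0],
  [96, [0, 0, 0.7], 0],
  [96, [0, 0, 0.7], 0],
  [96, [0, 0, 0.7], 0],
  [96, [0, 0, 0.7], 0],
  [96, [0, 0, 0.7], 0],
  [96, [0, 0, 0.7], 0],
  [96, [0, 0, 0.1], 0],
])

```text
time_s: 19.88
tcp_pos: [0.3721, 0.4542, 0.0614]
eef_rot: [-179.8, -0.1, -164.7]
contact_force: [0.1, 0.5, 0.4]
gripper_width: 0.0548
```

```bash
python3 d.py 0.373 0.456 0.062; sed -i 's/"top":(170,100,160,180)/"top":(150,150,160,150)/; s/(110,110,200,180)/(110,120,200,150)/' snap.py; python3 snap.py c1
```

```text
[0.3721 0.4542 0.0614] [-1.798e+02 -1.000e-01 -1.647e+02] 0.054808225763767336 units [-0.026  0.031 -0.011]
[0.3721 0.4542 0.0614] [0.1123 0.4893 0.3672] 19.875
top tcp px [155.1027 226.1663] crop x2.2 [ 11.2259 167.566 ]
scene tcp px [133.6119 181.5073] crop x2.2 [ 51.9462 135.316 ]
(330, 352, 3)
```

View pics/c1.png

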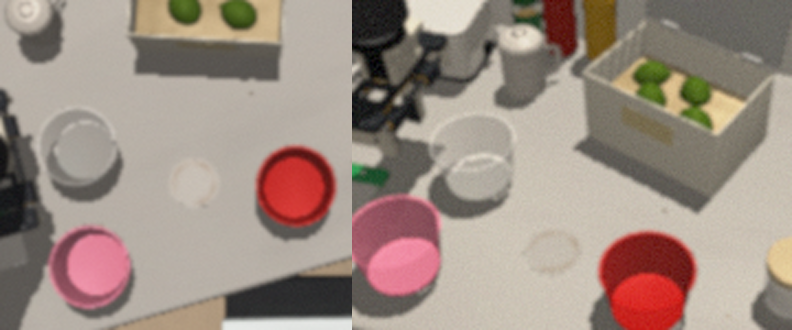

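Tub at top crop (79,147) in line, fingers behind it at the left, and the path to the bin front is clear. Pushing gently along the diagonal.

>>> apply_moves([
  [96, [0, -0.16, 0], 0],
  [96, [0, -0.16, 0], 0],
  [96, [0, -0.16, 0], 0],
  [96, [0, -0.16, 0], 0],
  [96, [0, -0.08, 0], 0],
  [96, [0, -0.08, 0], 0],
  [96, [0, -0.08, 0], 0],
  [96, [0, -0.08, 0], 0],
  [96, [0, -0.08, 0], 0],
  [96, [0, -0.08, 0], 0],
  [96, [0, -0.08, 0], 0],
  [96, [0, 0, 0], 0],
])

```text
time_s: 21.48
tcp_pos: [0.3885, 0.3983, 0.063]
eef_rot: [-180.0, -0.0, -164.7]
contact_force: [0.1, -0.2, 0.2]
gripper_width: 0.0546
```

```bash
python3 snap.py c2
```

```text
[0.3885 0.3983 0.063 ] [ 0.0551 -0.1912  0.1616] 21.475
top tcp px [172.6509 220.6117] crop x2.2 [ 49.832  155.3457]
scene tcp px [151.4651 184.491 ] crop x2.2 [ 91.2231 141.8802]
(330, 352, 3)
```

View pics/c2.png

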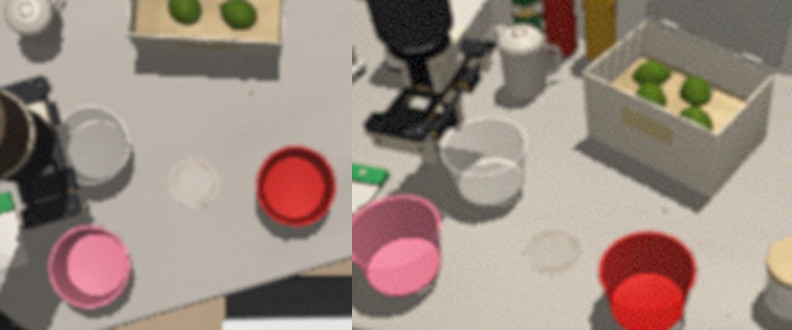

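The tub moves upright in front of the fingers (top crop (92,145)). Continuing.

>>> apply_moves([
  [96, [0, -0.1, 0], 0],
  [96, [0, -0.12, 0], 0],
  [96, [0, -0.12, 0], 0],
  [96, [0, -0.12, 0], 0],
  [96, [0, -0.12, 0], 0],
  [96, [0, -0.12, 0], 0],
  [96, [0, -0.12, 0], 0],
  [96, [0, -0.12, 0], 0],
  [96, [0, -0.12, 0], 0],
  [96, [0, -0.12, 0], 0],
  [96, [0, -0.12, 0], 0],
  [96, [0, -0.1, 0], 0],
])

```text
time_s: 23.08
tcp_pos: [0.4071, 0.3309, 0.0631]
eef_rot: [180.0, -0.0, -164.7]
contact_force: [-0.1, 0.7, 0.1]
gripper_width: 0.0546
```

>>> apply_moves([
  [96, [0, -0.12, 0], 0],
  [96, [0, -0.12, 0], 0],
  [96, [0, -0.12, 0], 0],
  [96, [0, -0.12, 0], 0],
  [96, [0, -0.12, 0], 0],
  [96, [0, -0.12, 0], 0],
  [96, [0, -0.12, 0], 0],
  [96, [0, -0.12, 0], 0],
  [96, [0, -0.1, 0], 0],
  [96, [0, 0, 0], 0],
])

```text
time_s: 24.32
tcp_pos: [0.421, 0.2796, 0.063]
eef_rot: [-180.0, -0.0, -164.7]
contact_force: [-1.0, 0.1, -0.1]
gripper_width: 0.0547
```

```bash
python3 snap.py c3
```

```text
[0.421  0.2796 0.063 ] [-0.9678  0.0618 -0.0679] 24.325
top tcp px [210.0823 209.6226] crop x2.2 [132.1811 131.1696]
scene tcp px [190.2565 192.3352] crop x2.2 [176.5643 159.1374]
(330, 352, 3)
```

View pics/c3.png

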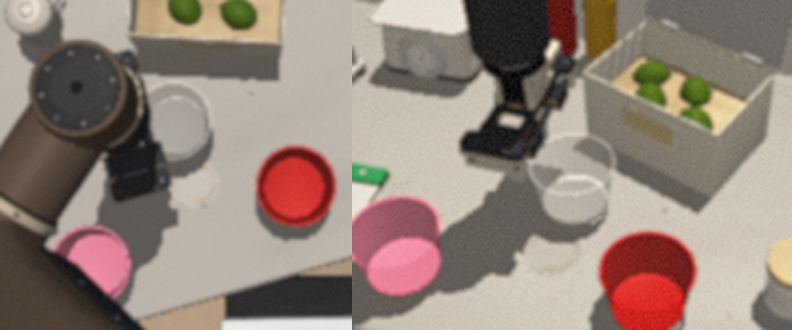

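>>> apply_moves([
  [96, [0, -0.11, 0], 0],
  [96, [0, -0.11, 0], 0],
  [96, [0, -0.11, 0], 0],
  [96, [0, -0.11, 0], 0],
  [96, [0, -0.11, 0], 0],
  [96, [0, -0.11, 0], 0],
  [96, [0, -0.11, 0], 0],
  [96, [0, -0.1, 0], 0],
  [96, [0, 0, 0], 0],
  [96, [0, 0.1, 0], 0],
  [96, [0, 0.3, 0], 0],
  [96, [0, 0.8, 0], 0],
])

```text
time_s: 25.92
tcp_pos: [0.4163, 0.2966, 0.0631]
eef_rot: [-180.0, -0.0, -164.8]
contact_force: [1.1, -0.5, 0.4]
gripper_width: 0.055
```

Run:
```python
import cv2
from plant import viewer
from h import *
o=[]
for v,(x,y) in {"top":(200,150),"scene":(180,150)}.items():
    f=viewer.capture(v)["frame"];o.append(cv2.resize(f[y:y+100,x:x+100],None,fx=4,fy=4,interpolation=cv2.INTER_CUBIC))
cv2.imwrite("pics/c4.png",np.hstack(o))
```

```text
(no output)
```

View pics/c4.png

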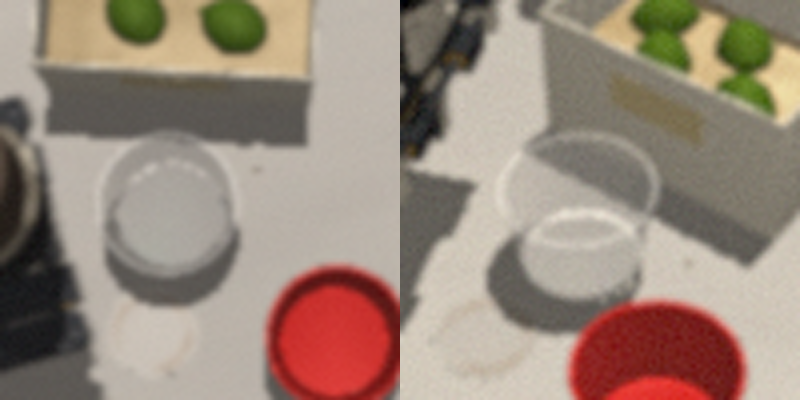

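```bash
cat > tub.py <<'E'
from h import *
np.set_printoptions(precision=4,suppress=True)
def B(X):
    c,s=np.cos(-.0733),np.sin(-.0733);d=np.array(X[:2])-[.6138,.166];return np.array([c*d[0]+s*d[1],-s*d[0]+c*d[1]])
E
python3 - <<'E'
from tub import *
q=lambda c,o:(np.array(c)+.5)/4-.5+o
for a,z in(((169,205),.075),((168,217),.002)):
    X=onz("top",q(a,[200,150]),z);print("top",X,B(X))
for a,z in(((178,190),.075),((180,253),.002)):
    X=onz("scene",q(a,[180,150]),z);print("scene",X,B(X))
for a in((40,64),(311,78)): print("bin rim corner",B(onz("top",q(a,[200,150]),.12)))
E
python3 d.py 0.41 0.31 0.13
```

```text
top [0.4454 0.1778 0.075 ] [-0.1688 -0.0005]
top [0.4445 0.1824 0.002 ] [-0.1701  0.0039]
scene [0.4457 0.1774 0.075 ] [-0.1684 -0.0009]
scene [0.4495 0.182  0.002 ] [-0.165   0.0039]
bin rim corner [-0.0702  0.1027]
bin rim corner [-0.0704 -0.1062]
[0.4166 0.3001 0.0634] [ 1.799e+02  1.000e-01 -1.645e+02] 0.05486613124612345 units [ 0.071  0.228 -1.332]
```

The tub stands at bin frame (-0.168, 0.001), centred, with a gap of about 40 mm. Next I go up, turn back, and get in front of it for the last straight push.

>>> apply_moves([
  [96, [0, 0.2, -0.6], 0],
  [96, [0, 0, -0.6], 0],
  [96, [0, 0, -0.6], 0],
  [96, [0, 0, 0], -0.98],
  [96, [0, 0, 0], -0.98],
  [96, [0, 0, 0], -0.98],
  [96, [0, 0, 0], -0.98],
  [96, [0, 0, 0], -0.98],
  [96, [0, 0, 0], -0.98],
])

```text
time_s: 27.15
tcp_pos: [0.4136, 0.3063, 0.153]
eef_rot: [180.0, -0.0, -129.1]
contact_force: [0.5, -0.3, -0.2]
gripper_width: 0.0547
```

>>> apply_moves([
  [96, [0, 0, 0], -0.98],
  [96, [0, 0, 0], -0.98],
  [96, [0, 0, 0], -0.98],
  [96, [0, 0, 0], -0.98],
  [96, [0, 0, 0], -0.98],
  [96, [0, 0, 0], -0.95],
  [96, [0, 0, 0], 0],
  [96, [0, 0, 0], 0],
])

```text
time_s: 28.15
tcp_pos: [0.4138, 0.306, 0.153]
eef_rot: [180.0, -0.0, -94.4]
contact_force: [0.4, 0.7, 0.2]
gripper_width: 0.0547
```

```bash
python3 d.py 0.3685 0.185 0.155
```

```text
[0.4138 0.306  0.153 ] [180.   -0.  -94.4] 0.05473734159464214 units [ 2.482  0.719 -0.04 ]
```

>>> apply_moves([
  [96, [0, 0.36, 0], 0],
  [96, [0, 0.36, 0], 0],
  [96, [0.62, 0, 0], 0],
  [96, [0.62, 0, 0], 0],
  [96, [0.62, 0, 0], 0],
  [96, [0.62, 0, 0], 0],
  [96, [0, 0, 0], 0],
  [96, [0, 0, 0], 0],
])

```text
time_s: 29.15
tcp_pos: [0.3689, 0.1848, 0.1534]
eef_rot: [-180.0, 0.1, -94.3]
contact_force: [-0.3, 0.3, -0.3]
gripper_width: 0.0545
```

```bash
python3 d.py 0.3685 0.185 0.06;python3 snap.py c5
```

```text
[0.3689 0.1848 0.1534] [-1.80e+02  1.00e-01 -9.43e+01] 0.054533774769928996 units [-0.002  0.009  1.869]
[0.3689 0.1848 0.1534] [-0.3103  0.2631 -0.3458] 29.15
top tcp px [238.4935 223.4987] crop x2.2 [194.6856 161.6971]
scene tcp px [203.8164 193.2095] crop x2.2 [206.3961 161.0609]
(330, 352, 3)
```

View pics/c5.png

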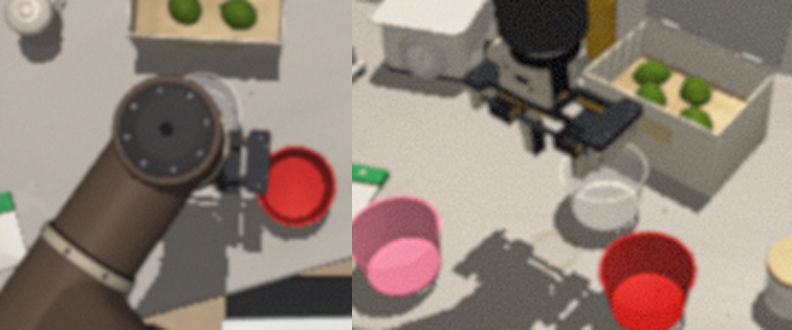

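Fingers sit in front of the tub, centred on it, and body height clears the red tub. Lowering, then pushing straight in.

>>> apply_moves([
  [96, [0, 0, 0.5], 0],
  [96, [0, 0, 0.5], 0],
  [96, [0, 0, 0.5], 0],
  [96, [0, 0, 0.36], 0],
  [96, [0, 0, 0], 0],
  [96, [0, 0, 0], 0],
])

```text
time_s: 30.0
tcp_pos: [0.3692, 0.1853, 0.0605]
eef_rot: [-180.0, 0.0, -94.2]
contact_force: [-0.3, 0.9, 0.1]
gripper_width: 0.0545
```

>>> apply_moves([
  [96, [0, -0.1, 0], 0],
  [96, [0, -0.1, 0], 0],
  [96, [0, -0.1, 0], 0],
  [96, [0, -0.1, 0], 0],
  [96, [0, -0.1, 0], 0],
  [96, [0, -0.1, 0], 0],
  [96, [0, -0.1, 0], 0],
  [96, [0, -0.1, 0], 0],
  [96, [0, 0, 0], 0],
])

```text
time_s: 31.12
tcp_pos: [0.4091, 0.1818, 0.06]
eef_rot: [-180.0, -0.0, -94.3]
contact_force: [-0.1, -0.5, 0.6]
gripper_width: 0.0546
```

```bash
python3 snap.py c6
```

```text
[0.4091 0.1818 0.06  ] [-0.1388 -0.4718  0.6227] 31.125
top tcp px [241.0236 212.8286] crop x2.2 [200.2519 138.2228]
scene tcp px [215.8593 208.3351] crop x2.2 [232.8905 194.3372]
(330, 352, 3)
```

View pics/c6.png

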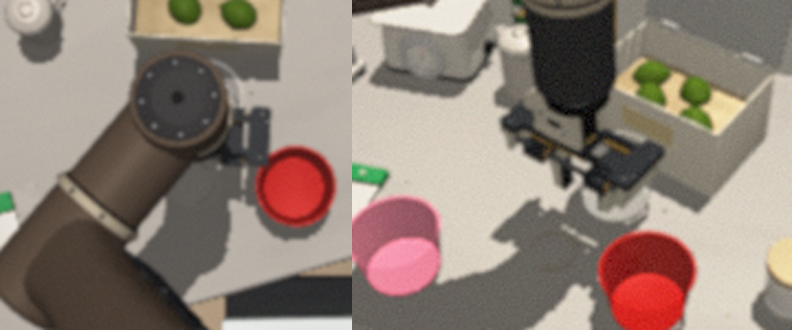

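>>> apply_moves([
  [96, [0, -0.06, 0], 0],
  [96, [0, -0.06, 0], 0],
  [96, [0, -0.06, 0], 0],
  [96, [0, -0.06, 0], 0],
  [96, [0, 0, 0], 0],
  [96, [0, 0.1, 0], 0],
  [96, [0, 0.3, 0], 0],
  [96, [0, 0.4, 0], 0],
  [96, [0, 0, -0.6], 0],
  [96, [0, 0, -0.8], 0],
  [96, [-0.5, 0, -0.6], 0],
  [96, [-0.9, 0, 0], 0],
])

```text
time_s: 32.72
tcp_pos: [0.386, 0.2548, 0.163]
eef_rot: [-179.8, 0.3, -94.3]
contact_force: [0.9, -0.0, -0.9]
gripper_width: 0.0548
```

>>> apply_moves([
  [96, [-0.9, 0, 0], 0],
  [96, [-0.9, 0, 0], 0],
  [96, [-0.9, 0, 0], 0],
  [96, [-0.6, 0, 0], 0],
  [96, [0, 0, 0], 0],
])

```text
time_s: 33.35
tcp_pos: [0.3971, 0.4197, 0.1594]
eef_rot: [180.0, -0.0, -94.2]
contact_force: [0.5, -0.5, -0.4]
gripper_width: 0.0544
```

Run:
```python
import cv2
from plant import viewer,get_state
from h import *
print(get_state()["tcp_pos"])
o=[]
for v,(x,y) in {"top":(200,130),"scene":(190,130)}.items():
    f=viewer.capture(v)["frame"];cv2.imwrite(f"pics/d1_{v}.png",f);o.append(cv2.resize(f[y:y+100,x:x+100],None,fx=4,fy=4,interpolation=cv2.INTER_CUBIC))
cv2.imwrite("pics/d1.png",np.hstack(o))
```

```text
[0.39714444 0.41972496 0.159404  ]
```

View pics/d1.png

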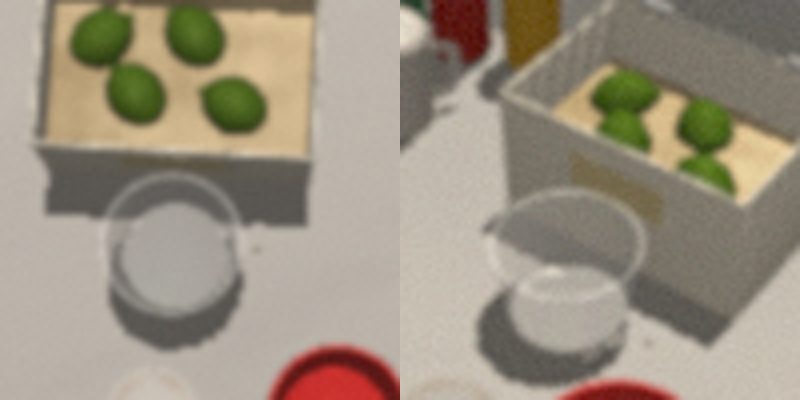

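View pics/d1_scene.png

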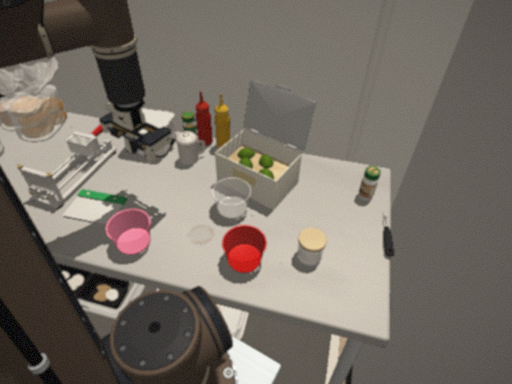

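Run:
```python
from tub import *
q=lambda c,o:(np.array(c)+.5)/4-.5+o
for a,z in(((172,245),.075),((175,259),.002)):
    X=onz("top",q(a,[200,130]),z);print("top",X,B(X))
for a,z in(((566,245),.075),((568,311),.002)):
    X=onz("scene",q((a[0]-400,a[1]),[190,130]),z);print("scene",X,B(X))
for a in((40,145),(311,159)): print("bin rim corner",B(onz("top",q(a,[200,130]),.12)))
```

```text
top [0.4772 0.175  0.075 ] [-0.1369 -0.001 ]
top [0.4762 0.1761 0.002 ] [-0.138  0.   ]
scene [0.477 0.174 0.075] [-0.137  -0.0021]
scene [0.4789 0.176  0.002 ] [-0.1353  0.0001]
bin rim corner [-0.071   0.1027]
bin rim corner [-0.0712 -0.1063]
```

The tub is at bin frame (-0.137, -0.001), upright and within limits by both cameras. The lid is open, the bin hasn't moved, and the gripper is clear.

```bash
python3 -c "
from plant import close_job
print(close_job())"
```

```text
the job is handed in; nothing more can be done
None
```

The lime bin's lid is open on its stop, the clear tub stands in front of the bin, and the job is handed in at about 34 s of robot time. No verdict was reported.

**What I did:** With the fingers shut, I pressed lightly on the lid's front lip, with at most about 15 N at the wrist. I dragged the lip up along its arc and pushed the lid past balance, after which it fell open onto its stop. I then pushed the tub with the fingers part-open as a cradle, first diagonally and then straight towards the bin.

**Last checks:**
- **Lid:** its top corners matched the 1.83 rad prediction in both camera views. The final picture still shows it open.
- **Tub:** upright, its middle about 137 mm in front of the bin's origin (limits 110 to 145 mm). It is within about 2 mm of the middle line, and the gap to the front wall is about 9 mm. The two cameras agreed within about 3 mm.
- **Bin:** its front edge measured unchanged, to about a millimetre, against the start.
- **Bystanders:** they look unmoved in the last picture; I did not re-measure them.
- **Gripper:** well clear of everything at the end.

**Disagreements:**
- The bin's front rim corners appeared about 10 mm narrower overall than the stated 220 mm. The centre line was affected by about 2 mm, so I left it.
- The tub ended about 4 mm short of where I aimed, still within limits.

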